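# Push the pastry tray home and flip its latch

### The job

A tray of buns stands part-way out of its wooden display bay on the bakery counter. With the fingertips, push the tray fully home against the bay's back rail, and only then push the latch lever beside it over past its centre until it snaps down across the front of the tray. Only push: do not lift or tip the tray, and leave everything else on the counter where it stands.

Things in the scene. Friction and masses are not known exactly. Their poses are not given: they have to be found in the camera images.
- bay: Fixed oak bay, origin on the counter. x: the way the tray goes in (away from the robot), y: left, z up. Deck 15 mm thick, x -170 to 105, y -145 to 145 mm. Side guides (inner faces y = +-102.5, x -65 to 100 mm) and back rail (front face x = 80 mm) 55 mm high, with glass panes to 80 mm. Open towards negative x.
- tray: Loose aluminium tray with six buns fixed in it (0.4 to 0.8 kg), 160 (x) x 200 (y) x 40 mm high; origin at the centre of its underside, axes as the bay's. It slides on the bay's deck, its rim 55 mm above the counter, and starts 40 to 80 mm short of home. Fully home its back touches the back rail and its origin is at x = 0, y = 0, z = 15 mm of the bay.
- tray_front (a point): Centre of the outer face of the tray's front wall (the one to push), half-way up: 80 mm from the tray's origin along its negative x, 35 mm above the counter.
- latch (a joint): Over-centre latch lever on a hinge along the bay's x axis. rad: 0 = open (handle leans 0.5 rad outwards, to the left), 0.5 = upright, dead centre, 1.0 = shut (handle leans 0.5 rad over the tray). A spring drives it to the nearer end: the ball needs 3 to 5 N at first, then less, and past 0.5 it snaps over by itself.
- latch_pivot (a point): Middle of the latch's hinge, at the left front corner of the bay: bay point x = -88.5, y = 121, z = 72 mm, between two dark steel cheeks (x -104.5 to -72.5, y 105 to 137 mm, top at 83 mm).
- latch_knob (a point): Centre of the black ball, 22 mm diameter, on the end of the 10 mm thick handle, 75 mm from the hinge. Open: bay point x = -88.5, y = 157, z = 138 mm; dead centre: y = 121, z = 147; shut: y = 85, z = 138 mm.
- latch_tongue (a point): End of the latch's steel tongue, 50 mm from the hinge, 8 mm thick, on the tray's side. Open it points slightly up over the tray's left edge: bay point y = 73, z = 84 mm, so the tray passes below. Shut it lies across the tray's front wall at y = 84, z = 38 mm, 4.5 mm clear of it when the tray is home.
- jar: Bystander: jam jar, 60 mm diameter, 85 mm high, right of the bay; origin under its centre.
- sign: Bystander: blank slate price sign on an oak foot, 30 x 80 x 67 mm high, left of the bay and beyond the latch; origin under its centre.
- mug: Bystander: white mug, 76 mm diameter, 85 mm high, on the right; origin under its centre.
- syrup: Bystander: amber bottle, 60 mm diameter, 190 mm high, on the right; origin under its centre.
- plate: Bystander: white plate, 150 mm diameter, 18 mm high, on the left; origin under its centre.
- shaker: Bystander: steel sugar shaker, 52 mm diameter, 95 mm high, on the left; origin under its centre.
- tongs: Bystander: steel pastry tongs, 245 mm long, 14 mm high, lying flat on the left near the robot; origin under its middle.

How it is judged:
By the outcome, as a careful person would: the job done as asked, in the order asked, and still so for the second after the job is handed in, with the robot touching nothing.
It also fails if it takes over 56 s, if anything falls off the work surface, if the arm or the gripper's body presses on something with over 40 N, if the wrist force passes 120 N, or if a joint passes its speed limit or range.

### The arm

A 6-joint arm with a two-finger parallel gripper is mounted at the origin on the work surface. World frame = base frame: x ahead of the robot, y to its left, z up, the work surface at z = 0. Lengths are in m, angles in rad, forces in N, time in s.
With the tool pointing down it reaches from about 0.4 to 0.825 m from the base axis. Payload 7 kg.
Tool frame: the origin (TCP) lies at the very end of the fingers, on their centre line; the grasp point (between the pads) lies 19 mm behind it (arm.grip_point_offset is the distance from the TCP to the grasp point, in m); z points along the fingers, y is the line along which they close (so a half turn about z gives the same grasp; the last joint's range is limited). The gripper opens to 88 mm and grips with 3 to 60 N. Pads are 19 mm wide; open, the fingers measure 130 mm over their backs; the gripper's body (78 mm by 193 mm) begins 47 mm behind the grasp point.
Start: joints at [1.633, 0.359, 0.012, 0, -1.224, -0.288], TCP at [0.151, 0.658, 0.227] pointing down, gripper open.
Joint ranges: [-3.07, 3.07], [-1.43, 2.12], [-1.02, 1.25], [-3.03, 1.67], [-3.05, -0], [-3.03, 3.03]. Speed limits (rad/s): [2.39, 2.39, 3.01, 3.14, 3.14, 3.14].

### API

Orientations are given as [roll, pitch, yaw] about the fixed x, y, z axes, in that order (R = Rz(yaw) Ry(pitch) Rx(roll)).
In Python, from station import arm, cams gives the robot as it stands.
- The arm moves only by the shell command python3 -m handwheel 'ROWS' [FORCE]. ROWS is JSON, a list that holds one entry, the list of rows, each a list of 7 numbers: the shift along the tool's x, y, z normalised to -1 to 1, where 1 is 0.08 m, then the turn, a rotation vector about the tool's x, y, z normalised to -1 to 1, where 1 is 0.5 rad, then the closure in counts, from 0 (fully open) to 255 (shut). In form: [[[x, y, z, wx, wy, wz, hand], ...]]. A call has 1 to 5 rows; each row is the pose to reach, as a shift and turn from the pose commanded when the call began, along the tool's axes at that moment; what a row does not reach only later rows make up. A row lasts 1/8 s, in which the tool goes at most 62.5 mm and 10.7 degrees, less where a joint would pass 70% of its speed; a pose out of reach is approached as far as the arm can. A call with a number of a shift or a turn outside -1 to 1 is refused whole. A call with a gripper value outside its range is refused whole. The fingers move at their own pace and stop on an object; FORCE is the grip in N (left out, the last holds). Time passes only in rows, so rows that repeat a pose let the fingers close. It gives the time, the measured TCP pose, the force, the opening and the grip force at its end, in the units of the state.
- arm.get_state(): the state, without advancing time (a new reading comes with each control period).
- cams.grab_frame(name): name is "scene" or "side" or "wrist"; returns the picture (400x640x3 uint8, blue, green, red); there is no depth.
- cams.camera_info(name): a dict with "camera_matrix" (3x3 intrinsics, pixels), "R" (3x3) and "t" (3): a world point X has camera coordinates R X + t; the wrist camera has in their place "hand_eye" (4x4, takes a point from camera to tool coordinates, whose origin is the TCP and whose axes are the flange's). Camera axes: x right, y down, z forward; pixel columns grow to the right and rows downward; lengths in m; the calibration is good to about 2 mm. A picture is of the moment at which its call begins: read the wrist's pose just before it. camera_info takes no time and is no camera call.
- arm.job_done(): hands the job in; it is judged then, once.
The state is a dict: "t": time; "q": joint angles; "qd": joint speeds; "joint_efforts": joint torques, N m; "eef_pos": TCP position; "ee_rot": TCP orientation; "force": force on the tool from outside, world axes, zero at the start; "moment": the same for the moment, N m; "width": finger opening in m; "gripper_force": force on a finger pad.
Only numpy, scipy, OpenCV 4.12 (cv2) and the standard library are available. Lean on these libraries where they do the work, as an engineer would, in place of code of your own. Each camera call takes 0.05 s, during which the arm holds its last target. There are 200 camera calls.

## Working session

There is one attempt and no reset: what is moved stays moved. The work goes in short steps, Python scripts to look and compute and a shell command to move; the robot and the scene stay as the last step left them, time stands still between calls to the robot, and variables do not carry over. Pictures are saved under pics/ and viewed, at most 10 in all, crops included, and the job is handed in when it is done.

```bash
mkdir -p pics
python3 - <<'E'
from station import arm,cams
import cv2,numpy as np
s=arm.get_state();print(s['t'],s['eef_pos'],s['ee_rot'],s['force'],s['width'])
for n in("scene","side"):
    f=cams.grab_frame(n);cv2.imwrite(f"pics/{n}0.png",f)
    c=cams.camera_info(n);R=np.array(c['R']);print(n,c['camera_matrix'],(-R.T@np.array(c['t'])).round(3),R.round(3).tolist())
print(cams.camera_info("wrist")['hand_eye'])
E
```

```text
0.0 [0.15103968 0.65739207 0.22565212] [ 3.13995836e+00 -1.76115152e-04 -2.25890732e-01] [-0.08114675 -0.08295039 -0.4871166 ] 0.08754184179788989
scene [[501.18572585   0.         323.41344649]
 [  0.         501.18572585 197.06498454]
 [  0.           0.           1.        ]] [1.397 0.556 0.935] [[-0.58, 0.815, 0.01], [0.51, 0.372, -0.775], [-0.635, -0.445, -0.632]]
side [[398.79188681   0.         312.34061759]
 [  0.         398.79188681 192.5425239 ]
 [  0.           0.           1.        ]] [ 0.057 -0.609  0.941] [[0.76, -0.65, 0.013], [-0.464, -0.556, -0.689], [0.455, 0.518, -0.725]]
[[-7.67155978e-04 -9.68766128e-01 -2.47975000e-01  6.65774011e-02]
 [ 9.99999698e-01 -7.73887744e-04 -7.03277046e-05  4.18970207e-04]
 [-1.23773715e-04 -2.47974979e-01  9.68766429e-01 -1.57899075e-01]
 [ 0.00000000e+00  0.00000000e+00  0.00000000e+00  1.00000000e+00]]
```

View pics/scene0.png

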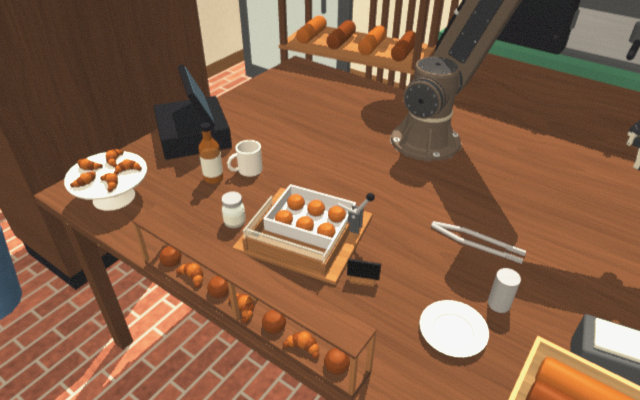

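View pics/side0.png

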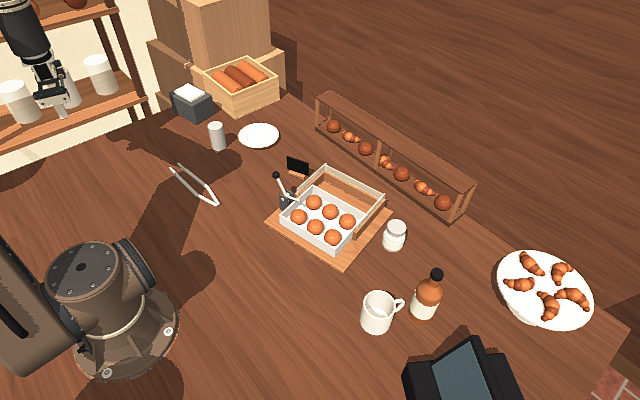

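The scene view shows the bay around (310,225), with the knob near (370,197). In the side view the bay is around (330,215), with the knob near (276,175). I'll enlarge both to pick corners.

Run:
```python
import cv2
a=cv2.imread('pics/scene0.png')[180:285,225:385];b=cv2.imread('pics/side0.png')[150:275,255:400]
cv2.imwrite('pics/c1.png',cv2.resize(a,None,fx=5,fy=5,interpolation=cv2.INTER_CUBIC))
cv2.imwrite('pics/c2.png',cv2.resize(b,None,fx=4.8,fy=4.8,interpolation=cv2.INTER_CUBIC))
```

```text
(no output)
```

View pics/c1.png

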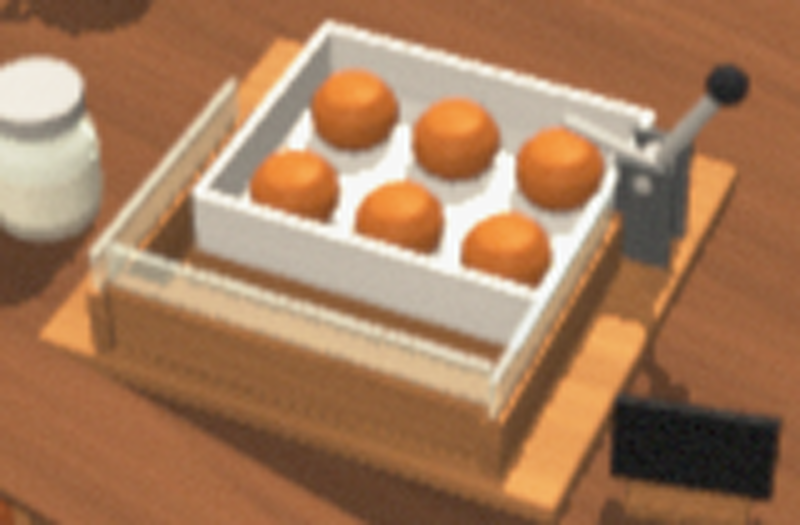

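View pics/c2.png

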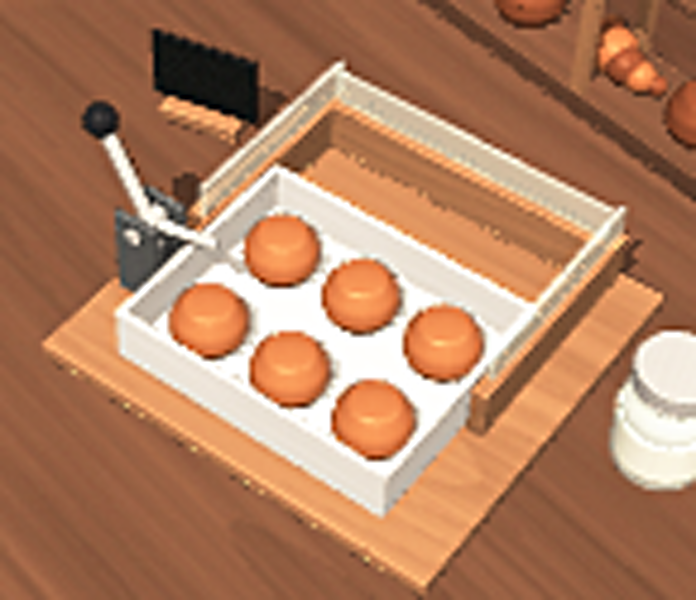

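The crops show the deck corners, tray rim corners and knob clearly: the scene crop has the rim at (330,24), (200,193), (652,115) and the knob at (727,84); the side crop has the rim at (118,315), (384,490), (278,170) and the knob at (100,119).

```bash
cat > h.py <<'E'
import numpy as np
from station import arm,cams
def ray(n,p,z):
    c=cams.camera_info(n);R=np.array(c['R']);t=np.array(c['t'])
    o=-R.T@t;d=R.T@np.linalg.inv(c['camera_matrix'])@[p[0],p[1],1]
    return o+d*(z-o[2])/d[2]
def S(u,v):return 'scene',(u/5+225-.4,v/5+180-.4)
def D(u,v):return 'side',(u/4.8+255-.4,v/4.8+150-.4)
def fit(A,B): # B = c+R A
    a,b=np.array(A),np.array(B);am,bm=a.mean(0),b.mean(0);x,y=a-am,b-bm
    th=np.arctan2((x[:,0]*y[:,1]-x[:,1]*y[:,0]).sum(),(x*y).sum())
    R=np.array([[np.cos(th),-np.sin(th)],[np.sin(th),np.cos(th)]]);c=bm-R@am
    print('res mm',((b-c-a@R.T)*1000).round(1).tolist());return th,c,R
E
python3 - <<'E'
from h import *
d=[((.105,-.145),S(42,335)),((.105,.145),S(553,510)),((-.17,.145),S(735,172)),((-.17,.145),D(44,345)),((-.17,-.145),D(428,585)),((.105,-.145),D(662,297))]
th,c,R=fit([x[0] for x in d],[ray(*x[1],.015)[:2] for x in d]);print('bay',th,c)
r=[((-.08,-.1),S(330,24)),((.08,-.1),S(200,193)),((-.08,.1),S(652,115)),((-.08,.1),D(118,315)),((-.08,-.1),D(384,490)),((.08,.1),D(278,170))]
th2,c2,_=fit([x[0] for x in r],[ray(*x[1],.055)[:2] for x in r]);print('tray',th2,c2,'in bay',R.T@(c2-c))
for k in(S(727,84),D(100,119)):
    p=ray(*k,.138);print('knob in bay',R.T@(p[:2]-c))
W=lambda x,y:(c+R@[x,y]).round(4)
print('knob',W(-.0885,.157),'shut',W(-.0885,.085),'front',W(-.15,0))
s=arm.get_state();print(s['eef_pos'],s['ee_rot'])
E
```

```text
res mm [[-4.3, 2.9], [-0.0, 0.7], [4.4, 1.4], [0.7, -3.9], [2.4, -0.7], [-3.2, -0.4]]
bay 0.21364473920025123 [ 0.6458431  -0.04679778]
res mm [[0.7, 3.5], [-1.0, 5.9], [1.5, 1.1], [1.8, -2.4], [-2.8, -4.4], [-0.2, -3.6]]
tray 0.20625696372851524 [ 0.57769169 -0.0624444 ] in bay [-0.0699194  -0.00084122]
knob in bay [-0.09061652  0.15767679]
knob in bay [-0.08776357  0.1574393 ]
knob [0.5261 0.0879] shut [0.5413 0.0175] front [ 0.4993 -0.0786]
[0.15104454 0.65742058 0.22569087] [ 3.14002532e+00 -1.51860680e-04 -2.25918741e-01]
```

```bash
python3 -m handwheel '[[[0.93,0.68,0,0,0,0.754,255],[0.93,0.68,0,0,0,0.754,255],[0.93,0.68,0,0,0,0.754,255]]]'
python3 -m handwheel '[[[1,0.37,0,0,0,0.754,255],[1,0.37,0,0,0,0.754,255],[1,0.37,0,0,0,0.754,255]]]'
python3 -m handwheel '[[[0.97,-0.1,0,0,0,0.754,255],[0.97,-0.1,0,0,0,0.754,255],[0.97,-0.1,0,0,0,0.754,255]]]'
python3 -m handwheel '[[[1,-0.06,0,0,0,0,255],[1,-0.06,0,0,0,0,255]]]'
python3 -m handwheel '[[[1,-0.06,0,0,0,0,255],[1,-0.06,0,0,0,0,255]]]'
python3 -m handwheel '[[[1,-0.06,0,0,0,0,255],[1,-0.06,0,0,0,0,255]]]'
python3 -m handwheel '[[[1,-0.06,0,0,0,0,255],[1,-0.06,0,0,0,0,255]]]'
cat >> h.py <<'E'
C=np.array([.6458,-.0468]);TH=.2136
def where():
    from scipy.spatial.transform import Rotation as Ro
    s=arm.get_state();Rt=np.array([[np.cos(TH),-np.sin(TH)],[np.sin(TH),np.cos(TH)]])
    p=np.array(s['eef_pos']);print('t',s['t'],'bay',(Rt.T@(p[:2]-C)).round(4),'z',p[2].round(4),'rpy',np.round(s['ee_rot'],3),'F',np.round(s['force'],1),'w',s['width'])
E
python3 -c "
from h import *
where()"
```

```text
t: 0.48
eef_pos: [0.2126, 0.5866, 0.2268]
ee_rot: [3.141, -0.0, -0.606]
force: [-0.1, 1.0, -0.2]
width: 0.0628
gripper_force: 0.0
t: 0.85
eef_pos: [0.261, 0.5178, 0.2267]
ee_rot: [-3.142, 0.0, -0.98]
force: [-0.9, 1.2, 0.1]
width: 0.033
gripper_force: 0.0
t: 1.23
eef_pos: [0.3106, 0.4588, 0.2265]
ee_rot: [-3.142, 0.0, -1.354]
force: [-0.1, -0.5, -0.8]
width: 0.0036
gripper_force: 0.0
t: 1.48
eef_pos: [0.3318, 0.3804, 0.2264]
ee_rot: [3.141, -0.0, -1.35]
force: [0.1, -0.0, -0.6]
width: 0.0003
gripper_force: 0.0
t: 1.72
eef_pos: [0.3538, 0.3031, 0.2267]
ee_rot: [-3.142, 0.0, -1.352]
force: [-0.1, 0.3, -0.2]
width: 0.0005
gripper_force: 0.0
t: 1.98
eef_pos: [0.3757, 0.2261, 0.2268]
ee_rot: [-3.141, 0.0, -1.354]
force: [-0.0, -0.3, -0.7]
width: 0.0003
gripper_force: 0.0
t: 2.22
eef_pos: [0.3977, 0.149, 0.2267]
ee_rot: [-3.141, 0.0, -1.354]
force: [0.6, 0.3, -0.5]
width: 0.0002
gripper_force: 0.0
t 2.225 bay [-0.2009  0.244 ] z 0.2267 rpy [-3.141  0.    -1.354] F [ 0.6  0.3 -0.5] w 0.00023841684264352538
```

```bash
python3 -m handwheel '[[[1,0.06,0,0,0,0,255],[1,0.06,0,0,0,0,255]]]'>/dev/null
python3 -m handwheel '[[[1,0.06,0,0,0,0,255],[1,0.06,0,0,0,0,255]]]'>/dev/null
python3 -m handwheel '[[[1,0,0,0,0,0,255],[1,0,0,0,0,0,255]]]' >/dev/null
python3 -m handwheel '[[[0.05,0,1,0,0,0,255],[0.05,0,1,0,0,0,255]]]' >/dev/null
python3 -m handwheel '[[[0,0,0.8,0,0,0,255],[0,0,0.8,0,0,0,255],[0,0,0.8,0,0,0,255]]]'
python3 - <<'E'
from h import *
import cv2
where();cv2.imwrite('pics/s1.png',cv2.resize(cams.grab_frame('side')[100:300,200:460],None,fx=3,fy=3))
E
```

```text
t: 3.6
eef_pos: [0.4411, -0.0901, 0.0838]
ee_rot: [-3.141, -0.001, -1.354]
force: [-0.0, 0.8, 1.1]
width: 0.0006
gripper_force: 0.0
t 3.6 bay [-0.2092  0.0011] z 0.0838 rpy [-3.141e+00 -1.000e-03 -1.354e+00] F [-0.   0.8  1.1] w 0.0006263871730640288
```

View pics/s1.png

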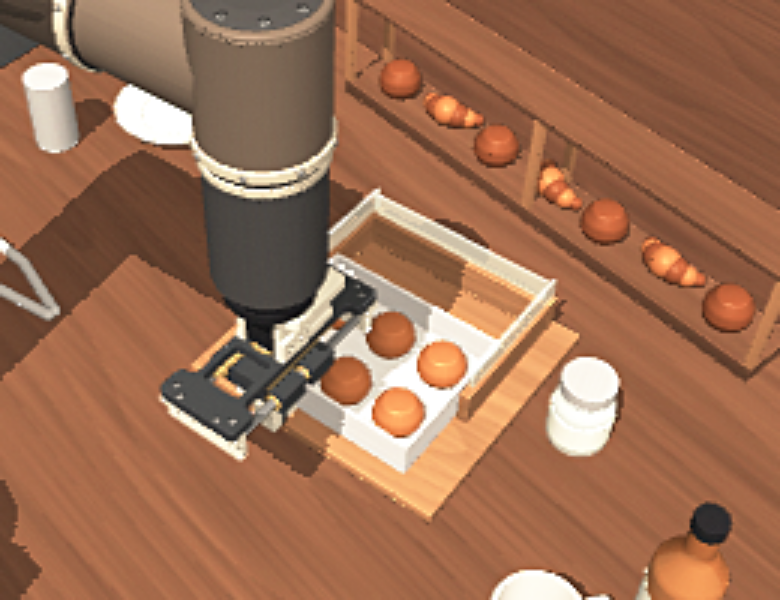

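```bash
python3 -m handwheel '[[[0.01,0,0.57,0,0,0,255],[0.01,0,0.57,0,0,0,255]]]'
python3 -m handwheel '[[[0,-0.07,0,0,0,0,255],[0,-0.14,0,0,0,0,255],[0,-0.2,0,0,0,0,255],[0,-0.27,0,0,0,0,255],[0,-0.34,0,0,0,0,255]]]'
python3 -m handwheel '[[[0,-0.07,0,0,0,0,255],[0,-0.14,0,0,0,0,255],[0,-0.2,0,0,0,0,255],[0,-0.27,0,0,0,0,255],[0,-0.34,0,0,0,0,255]]]'
python3 -m handwheel '[[[0,-0.07,0,0,0,0,255],[0,-0.14,0,0,0,0,255],[0,-0.2,0,0,0,0,255]]]'
python3 -c "
from h import *
where()"
```

```text
t: 3.9
eef_pos: [0.4392, -0.0914, 0.0369]
ee_rot: [3.139, 0.0, -1.356]
force: [0.3, 0.4, -0.1]
width: 0.0005
gripper_force: 0.0
t: 4.53
eef_pos: [0.4668, -0.0856, 0.0371]
ee_rot: [-3.141, -0.0, -1.357]
force: [0.8, -0.3, 0.1]
width: 0.0006
gripper_force: 0.0
t: 5.15
eef_pos: [0.4913, -0.0803, 0.0366]
ee_rot: [3.138, 0.0, -1.357]
force: [-5.7, -1.7, 4.4]
width: 0.0006
gripper_force: 2.9
t: 5.52
eef_pos: [0.5076, -0.0768, 0.0367]
ee_rot: [3.139, 0.0, -1.357]
force: [-3.9, -1.2, 1.1]
width: 0.0002
gripper_force: 2.1
t 5.525 bay [-0.1414  0.    ] z 0.0367 rpy [ 3.139  0.    -1.357] F [-3.9 -1.2  1.1] w 0.0002412221100206081
```

```bash
python3 -m handwheel '[[[0,-0.06,0,0,0,0,255],[0,-0.12,0,0,0,0,255],[0,-0.18,0,0,0,0,255],[0,-0.24,0,0,0,0,255]]]'
python3 - <<'E'
from h import *
import cv2
where();f=cams.grab_frame('scene')[170:290,220:390];cv2.imwrite('pics/c3.png',cv2.resize(f,None,fx=4.7,fy=4.7,interpolation=cv2.INTER_CUBIC))
E
```

```text
t: 6.02
eef_pos: [0.5276, -0.0723, 0.0368]
ee_rot: [3.141, 0.0, -1.357]
force: [-2.9, 0.8, -1.1]
width: 0.0005
gripper_force: 1.1
t 6.025 bay [-1.209e-01  1.000e-04] z 0.0368 rpy [ 3.141  0.    -1.357] F [-2.9  0.8 -1.1] w 0.00052391320229903
```

View pics/c3.png

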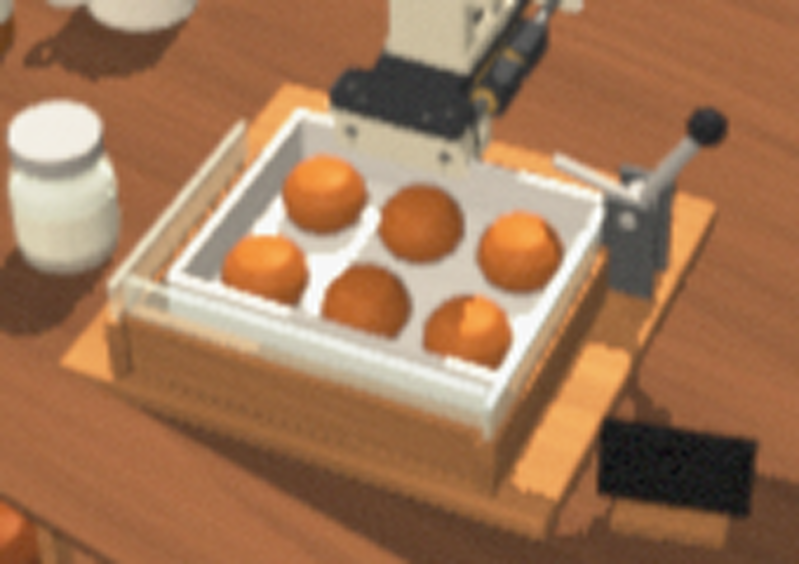

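The tray is well in the bay and near home; its back rim is at (175,275)-(490,380), just short of the rail glass. The latch is still open. I'll creep forward until the force rises.

```bash
for i in 1 2; do python3 -m handwheel '[[[0,-0.025,0,0,0,0,255],[0,-0.05,0,0,0,0,255],[0,-0.075,0,0,0,0,255],[0,-0.075,0,0,0,0,255]]]' | sed -n '1,2p;4p'; done
python3 -c "
from h import *
where()"
```

```text
t: 6.58
eef_pos: [0.5336, -0.0711, 0.037]
force: [-2.2, -1.0, -0.8]
t: 7.08
eef_pos: [0.5396, -0.0698, 0.037]
force: [-2.2, -1.5, -0.8]
t 7.075 bay [-1.087e-01  1.000e-04] z 0.037 rpy [-3.141 -0.    -1.357] F [-2.2 -1.5 -0.8] w 0.0002905590850917478
```

```bash
python3 -m handwheel '[[[0,-0.025,0,0,0,0,255],[0,-0.05,0,0,0,0,255],[0,-0.05,0,0,0,0,255]]]' | sed -n '1,2p;4p'
python3 -m handwheel '[[[0,-0.025,0,0,0,0,255],[0,-0.025,0,0,0,0,255]]]' | sed -n '1,2p;4p'
python3 -m handwheel '[[[0,-0.025,0,0,0,0,255],[0,-0.025,0,0,0,0,255]]]' | sed -n '1,2p;4p'
```

```text
t: 7.45
eef_pos: [0.5434, -0.0689, 0.037]
force: [-2.1, -1.1, -0.3]
t: 7.7
eef_pos: [0.5452, -0.0685, 0.037]
force: [-3.0, -0.4, 0.1]
t: 7.95
eef_pos: [0.5472, -0.0681, 0.0369]
force: [-2.7, -1.6, -0.4]
```

```bash
for i in 1 2 3; do python3 -m handwheel '[[[0,-0.02,0,0,0,0,255],[0,-0.02,0,0,0,0,255]]]' | sed -n '2p;4p'; done
```

```text
eef_pos: [0.5487, -0.0678, 0.037]
force: [-3.3, -0.4, 1.1]
eef_pos: [0.5503, -0.0674, 0.037]
force: [-2.5, -1.5, 0.1]
eef_pos: [0.5511, -0.0672, 0.0369]
force: [-5.3, -0.5, 3.1]
```

```bash
for i in 1 2 3; do python3 -m handwheel '[[[0,-0.02,0,0,0,0,255],[0,-0.02,0,0,0,0,255]]]' | sed -n '2p;4p'; done
```

```text
eef_pos: [0.5512, -0.0673, 0.0367]
force: [-8.7, -0.4, 6.3]
eef_pos: [0.5512, -0.0673, 0.0366]
force: [-13.0, -0.7, 10.8]
eef_pos: [0.5512, -0.0673, 0.0364]
force: [-18.1, -2.1, 14.1]
```

```bash
python3 -m handwheel '[[[0,0.3,0,0,0,0,255],[0,0.7,0,0,0,0,255],[0,0.7,0,0,0,0,255]]]' | sed -n '1,2p;4p'
python3 -m handwheel '[[[0,0,-1,0,0,0,255],[0,0,-1,0,0,0,255]]]' >/dev/null
python3 -m handwheel '[[[0,0,-0.9,0,0,0,255],[0,0,-0.9,0,0,0,255]]]' >/dev/null
for i in 1 2 ; do python3 -m handwheel '[[[-1,0,0,0,0,0,255],[-1,0,0,0,0,0,255]]]' >/dev/null; done
python3 -m handwheel '[[[-0.62,0,0,0,0,0,255],[-0.62,0,0,0,0,0,255],[-0.62,0,0,0,0,0,255]]]'  >/dev/null
python3 - <<'E'
from h import *
import cv2
where()
a=cams.grab_frame('scene')[170:290,220:390];b=cams.grab_frame('side')[150:275,255:400]
a=cv2.resize(a,(640,452),interpolation=2)[:, :400+240];b=cv2.resize(b,(522,450),interpolation=2)
cv2.imwrite('pics/c4.png',cv2.resize(np.hstack([a[:450],b]),(800,310),interpolation=cv2.INTER_AREA))
E
```

```text
t: 9.82
eef_pos: [0.5009, -0.0781, 0.0374]
force: [1.0, -0.2, 0.5]
t 11.2 bay [-0.1471  0.2101] z 0.189 rpy [-3.141  0.    -1.356] F [-0.3  0.1 -0.1] w 0.00037444747683029
```

View pics/c4.png

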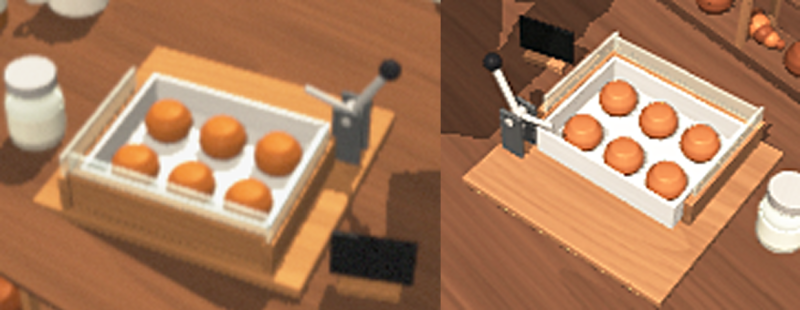

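Both views show the tray against the back rail with its rim parallel to the bay, and the latch still open. The front rim corner is at about (680,210) in the right panel. Next I'll move beside the knob.

```bash
python3 -c "
from h import *
for p in((539,133),(676,207)):
    w=ray('side',((p[0]-440.6)/2.478+255-.3,p[1]/2.48+150-.3),.055)[:2]-C
    c,s=np.cos(TH),np.sin(TH);print(c*w[0]+s*w[1],-s*w[0]+c*w[1])"
python3 -m handwheel '[[[0,-0.73,0,0,0,0,255],[0,-0.73,0,0,0,0,255]]]' >/dev/null
python3 -m handwheel '[[[0,0,0.74,0,0,0,255],[0,0,0.74,0,0,0,255]]]' >/dev/null
python3 -m handwheel '[[[0.1,0,0,0,0,0,255],[0.2,0,0,0,0,0,255],[0.3,0,0,0,0,0,255],[0.3,0,0,0,0,0,255]]]'
python3 -c "
from h import *
where()"
```

```text
-0.08461203993363171 0.09133181858847045
-0.07701523060918818 -0.10146287728824505
t: 12.3
eef_pos: [0.5196, 0.1152, 0.1306]
ee_rot: [-3.14, 0.0, -1.358]
force: [0.1, -0.3, 0.6]
width: 0.0006
gripper_force: 0.0
t 12.3 bay [-0.089   0.1851] z 0.1306 rpy [-3.14   0.    -1.358] F [ 0.1 -0.3  0.6] w 0.0005567300227870696
```

```bash
python3 -m handwheel '[[[0.08,0,0,0,0,0,255],[0.16,0,0,0,0,0,255],[0.24,0,0,0,0,0,255],[0.24,0,0,0,0,0,255]]]' | sed -n '2p;4p'
python3 -m handwheel '[[[0.07,0,0,0,0,0,255],[0.14,0,0,0,0,0,255],[0.2,0,0,0,0,0,255],[0.2,0,0,0,0,0,255]]]' | sed -n '2p;4p'
python3 -m handwheel '[[[0.07,0,0,0,0,0,255],[0.14,0,0,0,0,0,255],[0.2,0,0,0,0,0,255],[0.2,0,0,0,0,0,255]]]'| sed -n '2p;4p'
python3 -c "
from h import *
where()"
```

```text
eef_pos: [0.5237, 0.0972, 0.1301]
force: [-0.3, 3.1, 3.3]
eef_pos: [0.5266, 0.0807, 0.1295]
force: [0.2, 0.5, 0.6]
eef_pos: [0.53, 0.0652, 0.1297]
force: [-0.7, 0.2, 0.1]
t 13.8 bay [-0.0894  0.134 ] z 0.1297 rpy [ 3.141 -0.    -1.357] F [-0.7  0.2  0.1] w 0.0004038106648381702
```

Run:
```python
from h import *
import cv2
a=cams.grab_frame('scene')[170:290,220:390];b=cams.grab_frame('side')[150:275,255:400]
a=cv2.resize(a,(640,450),interpolation=2);b=cv2.resize(b,(522,450),interpolation=2)
cv2.imwrite('pics/c5.png',cv2.resize(np.hstack([a,b]),(800,310),interpolation=cv2.INTER_AREA))
```

```text
(no output)
```

View pics/c5.png

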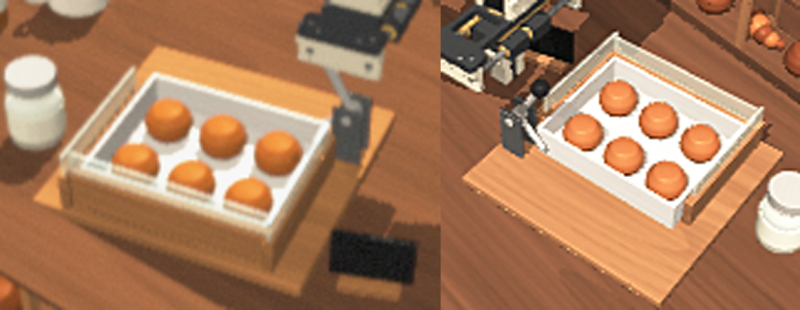

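The latch has snapped shut: the knob leans over the tray at (540,88) and the tongue is down in front of it at (538,140). The tray is home. I'll retreat outwards and up, then check.

```bash
python3 -m handwheel '[[[-0.4,0,0,0,0,0,255],[-0.8,0,0,0,0,0,255],[-0.8,0,0,0,0,0,255]]]' >/dev/null
python3 -m handwheel '[[[0,0,-1,0,0,0,255],[0,0,-1,0,0,0,255]]]' >/dev/null
python3 -m handwheel '[[[-1,0,-0.3,0,0,0,255],[-1,0,-0.3,0,0,0,255]]]' >/dev/null
python3 -m handwheel '[[[-1,0,0,0,0,0,255],[-1,0,0,0,0,0,255],[-1,0,0,0,0,0,255],[-1,0,0,0,0,0,255]]]'
python3 - <<'E'
from h import *
import cv2
a=cams.grab_frame('scene');b=cams.grab_frame('side')[130:300,240:440]
cv2.imwrite('pics/c6.png',np.hstack([cv2.resize(a,(480,300)),cv2.resize(b,(320,272))[:272] if 0 else cv2.resize(b,(320,300))]))
E
```

```text
t: 15.28
eef_pos: [0.4825, 0.2837, 0.2334]
ee_rot: [3.141, -0.001, -1.357]
force: [0.2, 0.0, 0.2]
width: 0.0005
gripper_force: 0.0
```

View pics/c6.png

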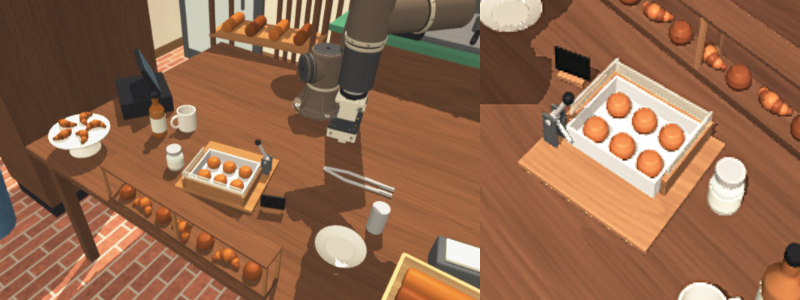

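The tray is home, the latch is shut with its knob at (567,98), the other items haven't moved, and the robot is clear. I'm handing in.

```bash
python3 -c "
from station import arm
print(arm.job_done())"
```

```text
the job is handed in; nothing more can be done
None
```

The tray was pushed home against the back rail, then the latch was pushed over and snapped shut across its front; the final pictures show nothing else moved and the robot clear, and the job is handed in, though no verdict came back.

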